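Ready the straight-line torch guide for a cut

ROBOT

A 6-joint arm with a two-finger parallel gripper is mounted at the origin on the work surface. World frame = base frame: x ahead of the robot, y to its left, z up, the work surface at z = 0. Lengths are in m, angles in rad, forces in N, time in s.
With the tool pointing down it reaches from about 0.425 to 0.95 m from the base axis. Payload 3.5 kg.
Tool frame: the origin (TCP) lies midway between the tips of the shut fingers; the grasp point (between the pads) lies 19 mm behind it; z points along the fingers, y is the line along which they close (so a half turn about z gives the same grasp; the last joint's range is limited). The gripper opens to 85 mm and grips with 20 to 120 N. Pads are 22 mm wide; open, the fingers measure 114 mm over their backs; the gripper's body (76 mm by 85 mm) begins 54 mm behind the grasp point. The pads swing forward as they close: fully open they stand 13 mm farther back than shut.
Start: joints at [1.115, 0.286, 1.577, -0, 1.279, -0.15], TCP at [0.203, 0.644, 0.231] pointing down, gripper open.
Joint ranges: [-2.77, 2.77], [-0.9, 2.22], [0.21, 2.48], [-1.53, 4.67], [0.24, 2.81], [-2.84, 2.84]. Speed limits (rad/s): [2.79, 2.79, 3.14, 3.14, 3.14, 3.14].

INTERFACE

Orientations are given as a 3x3 rotation matrix whose columns are the frame's x, y, z axes.
In Python, from station import r, viewer, finish_job gives the robot as it stands.
- The arm moves only by the tool servo_tool, never from a script. Its argument "motion" is a list of rows, each a list of 7 numbers: the shift along the world's x, y, z in units of 25 mm (1.0 is 25 mm), then the turn, a rotation vector about the world's x, y, z in degrees, then the opening, from 0 (shut) to 1 (fully open). In form: [[dx, dy, dz, wx, wy, wz, hand], ...]. A call has 1 to 8 rows; each row is the pose to reach, as a shift and turn from the pose commanded when the call began; what a row does not reach only later rows make up. A row lasts 1/8 s, in which the tool goes at most 62.5 mm and 10.7 degrees, less where a joint would pass 70% of its speed; a pose out of reach is approached as far as the arm can. A call with a gripper value outside its range is refused whole. The fingers move at their own pace and stop on an object; the grip force is fixed at half the most. Time passes only in rows, so rows that repeat a pose let the fingers close. It gives the time, the measured TCP pose, the force, the opening and the grip force at its end, in the units of the state.
- r.get_state(): the state, without advancing time (a new reading comes with each control period).
- viewer.read_camera(name): name is "scene" or "side" or "wrist"; returns a dict with "image" (480x640x3 uint8, blue, green, red), "K" (3x3 intrinsics, pixels), "R" (3x3) and "t" (3): a world point X has camera coordinates R X + t; the wrist camera has in their place "mount" (4x4, takes a point from camera to tool coordinates, whose origin is the TCP and whose axes are the flange's). Camera axes: x right, y down, z forward; pixel columns grow to the right and rows downward; lengths in m; the calibration is good to about 2 mm. A picture is of the moment at which its call begins: read the wrist's pose just before it. There is no depth.
- finish_job(): hands the job in; it is judged then, once.
The state is a dict: "t": time; "joints": joint angles; "qvel": joint speeds; "joint_efforts": joint torques, N m; "tcp_pos": TCP position; "eef_rot": TCP orientation; "ft_force": force on the tool from outside, world axes, zero at the start; "torque": the same for the moment, N m; "finger_gap": finger opening in m; "gripper_force": force on a finger pad.
Only numpy, scipy, OpenCV 4.12 (cv2) and the standard library are available. Lean on these libraries where they do the work, as an engineer would, in place of code of your own. Each camera call takes 0.05 s, during which the arm holds its last target. There are 200 camera calls.

TASK

Get the straight-line torch guide ready for a cut. First slide the torch carriage by its black handle along the rail until it is fully home against the tall stop block, and leave it there; then turn the blank selector on the feed box fully counterclockwise to its end stop, and from there four clicks clockwise. Do not touch the torch or disturb the spray can, hammer and square lying about, and let go of everything when done.

Things in the scene. Friction and masses are not known exactly. Their poses are not given: they have to be found in the camera images.
- guide: Fixed cutting guide. Origin: on the table under the rail's middle; y runs along the 420 x 60 mm rail (top 52 mm up) to the tall stop block (top 85 mm, rubber face at y = +175 mm); low end block at the -y end. On the -x side (x -245 to -55, y -20 to +250 mm) a steel plate, top 70 mm up, lies on a slat stand; its clamp, top 145 mm up, stands at x -235 y +215 mm.
- carriage (a joint): Slide of the torch carriage along the guide's +y: 0 at the low end block, 0.260 m with the carriage fully home against the tall stop. Friction (about 3 N) holds it where it is left; it needs about 3 to 6 N to slide slowly. Carriage block 85 x 90 x 45 mm, 0.8 kg, top 98 mm above the table.
- carriage_grip (a point): Centre of the carriage's black handle, an upright slab 60 mm along the guide's x, 20 mm thick along the slide (guide's y), 50 mm tall, 98 to 148 mm above the table, on the carriage block; this point is 123 mm up. Axes as the guide's. The near face of the torch-arm post (top 168 mm up) is 40 mm to its -x side.
- torch: The torch, not to be touched: black upright cylinder 32 mm across with a 42 mm clamp ring, 160 mm to the guide's -x side of the handle's centre, on an arm 20 mm wide (144 to 162 mm up) from the carriage. Origin: its lower tip, 86 mm above the table; top 236 mm up. It rides over the feed box and can hang above the selector.
- selector_grip (a point): Centre of the selector's bar grip, on its turning axis, 61 mm above the table, half-way up the bar. The selector is a blank black bar 66 mm long, 16 mm thick, 32 mm tall (42 to 74 mm above the table) on a round skirt 60 mm across, on the feed box. One end is square, the other pointed (the nose). Its x axis runs along the bar to the nose and turns with it; z is up.
- selector (a joint): Angle of the selector, rad: 0 at its fully counterclockwise end stop, growing clockwise as seen from above. Sprung detents 30 degrees (0.5236 rad) apart: seven click positions 0 to 6 (3.14 at the other end stop); four clicks from the stop is 2.094. Left free it snaps into the nearest click; it takes about 0.15 N m to turn over a click.
- feedbox: The fixed grey feed box, 120 (x) x 110 (y) x 36 mm tall, selector in the middle of its top. Origin: centre of its underside. With the selector at 0 the nose points along the box's +x.
- spray_can: Bystander: upright plain steel spray can, 60 mm across, 165 mm tall. Origin: centre of its underside.
- hammer: Bystander: hammer lying flat, 260 mm long along its x (head at +x, about 90 mm wide), 26 mm high. Origin: under the middle of its length.
- square: Bystander: engineer's square lying flat, blade 150 mm along +x, stock 100 mm along y, 16 mm high. Origin: under the stock's middle.
Not all that is in view belongs to the job. There is more than one size of the feedbox; the one meant has the size given above.

How it is judged:
By the outcome, as a careful person would: the job done as asked, in the order asked, and still so for the second after the job is handed in, with the robot touching nothing.
It also fails if it takes over 64 s, if anything falls off the work surface, if the arm or the gripper's body presses on something with over 40 N, if the wrist force passes 120 N, or if a joint passes its speed limit or range.

## Working session

There is one attempt and no reset: what is moved stays moved. The work goes in short steps, Python scripts to look and compute and a tool call to move; the robot and the scene stay as the last step left them, time stands still between calls to the robot, and variables do not carry over. Pictures are saved under pics/ and viewed, at most 10 in all, crops included, and the job is handed in when it is done.

Besides the shell and the picture viewer there is one more tool, called after "Call:" by a JSON object that holds its "op" and its "data". servo_tool: Moves the arm, as the interface text tells. Its arguments: {"type":"object","properties":{"motion":{"type":"array"}},"required":["motion"]}

```bash
mkdir -p pics; python3 - <<'E'
from station import r,viewer
import cv2,numpy as np
s=r.get_state();print(s['t'],s['tcp_pos'],s['eef_rot'],s['finger_gap'])
for n in('scene','side'):
    d=viewer.read_camera(n);cv2.imwrite(f'pics/{n}0.png',d['image']);np.savez(f'pics/{n}.npz',K=d['K'],R=d['R'],t=d['t'])
    print(n,d['K'],d['R'],d['t'])
d=viewer.read_camera('wrist');print(d['K'],d['mount']);cv2.imwrite('pics/w0.png',d['image'])
E
```

```text
0.0 [0.20286925 0.64308779 0.229917  ] [[-9.53605627e-01  3.01056782e-01 -1.05901289e-03]
 [ 3.01058437e-01  9.53603206e-01 -2.17804718e-03]
 [ 3.54162211e-04 -2.39582282e-03 -9.99997067e-01]] 0.08573735122955686
scene [[618.16419039   0.         329.99555473]
 [  0.         618.16419039 230.83720303]
 [  0.           0.           1.        ]] [[-0.60058496  0.79928131 -0.02114461]
 [ 0.53570271  0.38261681 -0.75274629]
 [-0.59356576 -0.46341533 -0.65797107]] [ 0.29758828 -0.20327533  1.97832089]
side [[457.54898133   0.         317.79786322]
 [  0.         457.54898133 237.23689521]
 [  0.           0.           1.        ]] [[-0.99385966 -0.11063706 -0.00155253]
 [-0.07480667  0.68219939 -0.72732933]
 [ 0.08152871 -0.72274715 -0.68628684]] [0.51318334 0.12593212 1.10790492]
[[354.92290856   0.         313.49114695]
 [  0.         354.92290856 235.184903  ]
 [  0.           0.           1.        ]] [[-2.12472025e-04 -9.45588536e-01 -3.25364833e-01  8.44035570e-02]
 [ 9.99999956e-01 -2.67697896e-04  1.24967547e-04 -7.35690077e-04]
 [-2.05267361e-04 -3.25364793e-01  9.45588552e-01 -1.41991565e-01]
 [ 0.00000000e+00  0.00000000e+00  0.00000000e+00  1.00000000e+00]]
```

View pics/scene0.png

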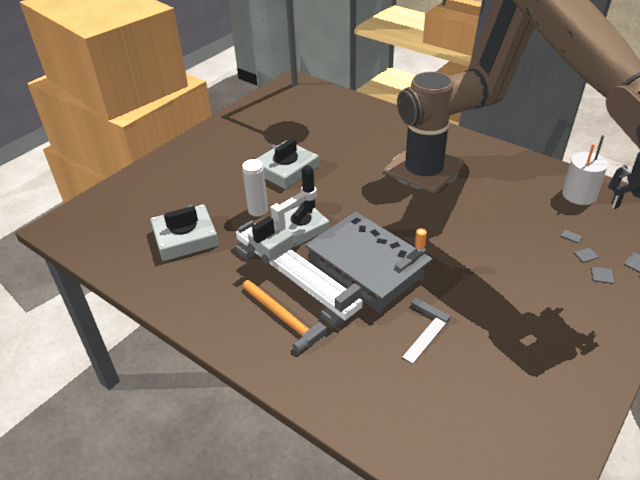

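View pics/side0.png

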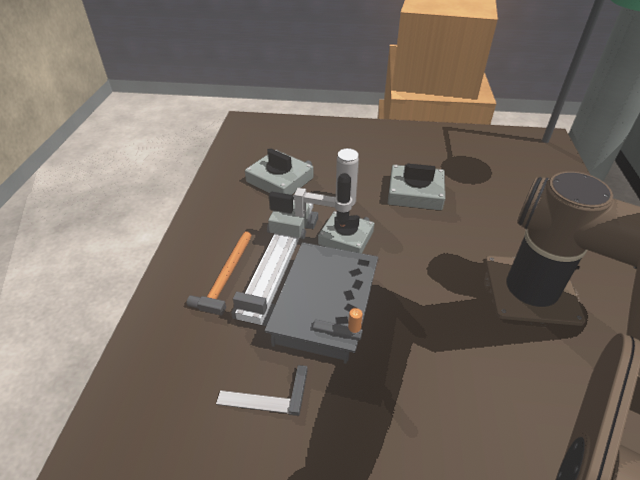

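The side view shows three feed boxes, at pixels (280,170), (417,185) and (347,230, under the torch). In the scene view they are at (185,230), (287,162) and (300,215). The tall stop is at scene (345,300), the carriage at (285,230), the hammer at (285,310), the square at (430,330) and the can at (255,190).

```bash
python3 - <<'E'
import cv2
a=cv2.imread('pics/scene0.png')[130:330,140:400];cv2.imwrite('pics/sc.png',cv2.resize(a,None,fx=3,fy=3,interpolation=2))
a=cv2.imread('pics/side0.png')[140:340,230:460];cv2.imwrite('pics/sd.png',cv2.resize(a,None,fx=3,fy=3,interpolation=2))
E
```

```text
(no output)
```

View pics/sc.png

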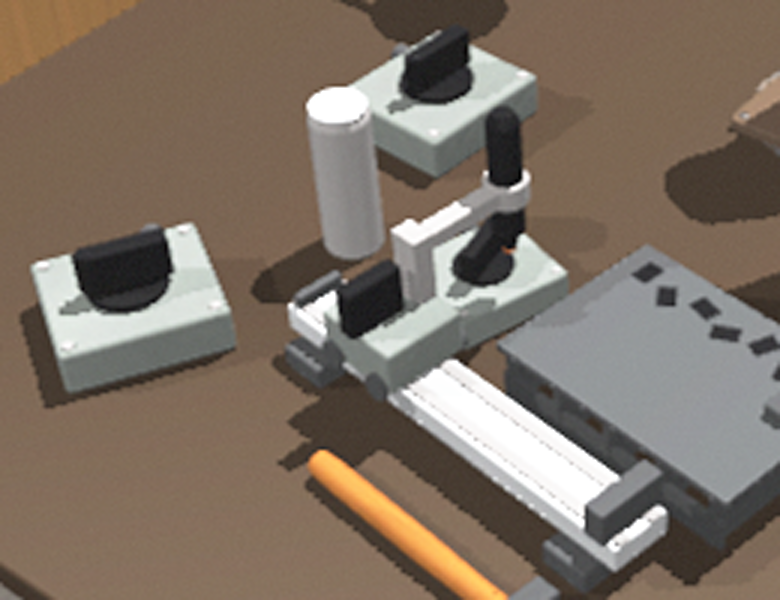

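View pics/sd.png

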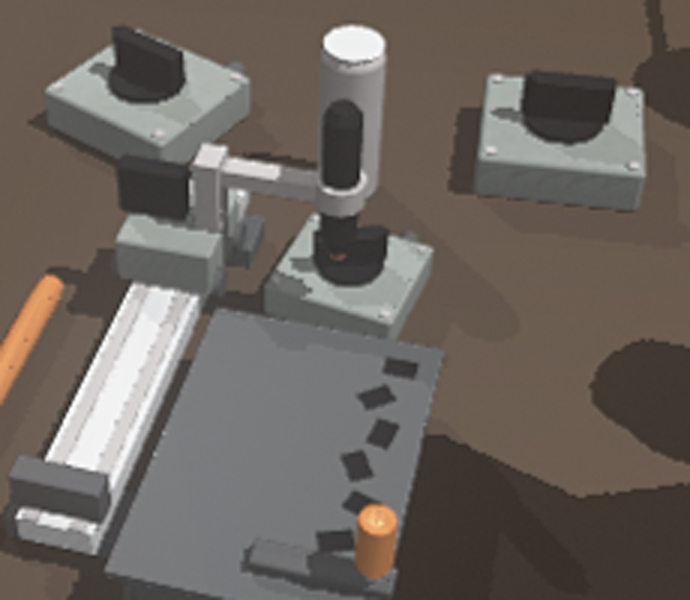

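```bash
cat >h.py <<'E'
import numpy as np
from scipy.optimize import least_squares
C={n:np.load(f'pics/{n}.npz') for n in('scene','side')}
OFF={'scene':(140,130),'side':(230,140)}
def px(n,u,v): return np.array([OFF[n][0]+u/3,OFF[n][1]+v/3])
def ray(n,p,z):
    c=C[n];d=c['R'].T@np.linalg.solve(c['K'],[*p,1]);o=-c['R'].T@c['t'];return o+d*(z-o[2])/d[2]
def proj(n,X):
    c=C[n];q=c['K']@(c['R']@np.asarray(X)+c['t']);return q[:2]/q[2]
def pose(obs,g0):  # obs: (cam,u,v,(x,y,z)); returns x,y,yaw
    def f(g):
        c,s=np.cos(g[2]),np.sin(g[2]);e=[]
        for n,u,v,(x,y,z) in obs: e+=list(proj(n,[g[0]+c*x-s*y,g[1]+s*x+c*y,z])-px(n,u,v))
        return np.array(e)
    o=least_squares(f,g0);return o.x,f(o.x).reshape(-1,2)
E
python3 - <<'E'
from h import *
np.set_printoptions(precision=4,suppress=True)
obs=[('side',220,310,(-.055,-.02,.07)),('side',443,350,(-.245,-.02,.07)),('side',110,570,(-.055,.25,.07)),
('scene',648,247,(-.245,-.02,.07)),('scene',500,345,(-.055,-.02,.07)),('scene',722,500,(-.055,.25,.07))]
for y in(-1.5,0,1.5,3):
  g,e=pose(obs,[.5,.2,y]);
  if abs(e).max()<5:print(g,e);break
for nm,n,pts in [('A','side',[(318,212),(433,245),(391,316),(267,288)]),('A2','scene',[(567,268),(520,228),(465,318)]),('B','scene',[(33,265),(190,225),(233,320),(68,360)]),('B','side',[(135,35),(248,85),(165,145),(48,90)]),('C','side',[(485,75),(643,88),(643,180),(477,168)]),('C','scene',[(340,88),(460,45),(537,80),(435,145)])]:
  P=np.array([ray(n,px(n,*p),.036) for p in pts]);print(nm,n,P[:,:2].tolist(),P.mean(0),np.linalg.norm(P-np.roll(P,-1,0),axis=1))
print('handle top',[ray('side',px('side',*p),.148) for p in[(118,160),(190,162)]],[ray('scene',px('scene',*p),.148) for p in[(338,288),(398,262)]])
print('ring/torch top',ray('side',px('side',343,105),.236),ray('scene',px('scene',503,112),.236))
print('can top',ray('side',px('side',353,45),.165),ray('scene',px('scene',338,107),.165))
E
```

```text
[ 0.6159 -0.019  -0.153 ] [[-1.2313 -1.0192]
 [ 0.8301 -0.0075]
 [-2.0963  0.6499]
 [ 0.0892 -2.3897]
 [-1.0276 -2.059 ]
 [ 1.9854 -0.1801]]
A side [[0.48787961041219197, -0.20065267798054998], [0.38132643054873766, -0.1659680010323984], [0.4148921305884668, -0.07042641797615001], [0.5235549448729566, -0.09353455704873403]] [ 0.4519 -0.1326  0.036 ] [0.1121 0.1013 0.1111 0.1129]
A2 scene [[0.41480291365653854, -0.06318332637384783], [0.39334232923771384, -0.13597567944731148], [0.5251353331550442, -0.09630527519077348]] [ 0.4444 -0.0985  0.036 ] [0.0759 0.1376 0.1152]
B scene [[0.7052263396693247, -0.47820711456906495], [0.5754345721676678, -0.40002701388784656], [0.6506606389038553, -0.2671815874081451], [0.7755405350520782, -0.3495428663871307]] [ 0.6767 -0.3737  0.036 ] [0.1515 0.1527 0.1496 0.1466]
B side [[0.7089561456166271, -0.475478049478385], [0.5763178286788078, -0.395622226010961], [0.6449292986739092, -0.2858034615699885], [0.779526963000921, -0.3645016755407331]] [ 0.6774 -0.3804  0.036 ] [0.1548 0.1295 0.1559 0.1315]
C side [[0.3332486299118365, -0.4402825134079149], [0.17198647924610078, -0.43433851427610404], [0.18543651725335625, -0.28114668893198247], [0.34180801572399416, -0.28249097437479076]] [ 0.2581 -0.3596  0.036 ] [0.1614 0.1538 0.1564 0.158 ]
C scene [[0.3177828313979072, -0.4380967921205805], [0.18053358169125855, -0.3860753764572775], [0.18536118604916907, -0.27598258751942817], [0.3375432753819667, -0.28972111649973553]] [ 0.2553 -0.3475  0.036 ] [0.1468 0.1102 0.1528 0.1497]
handle top [array([ 0.6509, -0.1163,  0.148 ]), array([ 0.5909, -0.1201,  0.148 ])] [array([ 0.6515, -0.1215,  0.148 ]), array([ 0.5966, -0.1028,  0.148 ])]
ring/torch top [ 0.4649 -0.0913  0.236 ] [ 0.4684 -0.0857  0.236 ]
can top [ 0.4664 -0.2836  0.165 ] [ 0.4737 -0.281   0.165 ]
```

Box A, under the torch at scene (300,215), measures about 115 x 108 mm. The other two, at scene (185,230) and (287,162), are about 150 x 140 mm, so A is the one meant. I'll go high over the carriage and look from the wrist.

Call:
{"op": "servo_tool", "data": {"motion": [[0,0,2.5,0,0,0,1],[0.5,-1,4,0,0,3,1],[16,-29,4,0,0,8.7,1],[16,-29,4,0,0,8.7,1],[16,-29,4,0,0,8.7,1],[16,-29,4,0,0,8.7,1],[16,-29,4,0,0,8.7,1],[16,-29,4,0,0,8.7,1]]}}

```text
t: 1.15
tcp_pos: [0.3977, 0.2887, 0.3312]
eef_rot: [[-0.988, 0.153, 0.0], [0.153, 0.988, 0.0], [-0.0, 0.0, -1.0]]
ft_force: [0.8, 0.3, 0.0]
finger_gap: 0.0858
gripper_force: 0.0
```

Call:
{"op": "servo_tool", "data": {"motion": [[8,-14.5,0,0,0,0,1],[8,-14.5,0,0,0,0,1],[8,-14.5,0,0,0,0,1],[8,-14.5,0,0,0,0,1],[8,-14.5,0,0,0,0,1],[8,-14.5,0,0,0,0,1],[8,-14.5,0,0,0,0,1],[8,-14.5,0,0,0,0,1]]}}

```text
t: 2.15
tcp_pos: [0.5977, -0.0744, 0.33]
eef_rot: [[-0.988, 0.157, -0.002], [0.157, 0.988, 0.0], [0.002, 0.0, -1.0]]
ft_force: [0.2, -0.3, -0.5]
finger_gap: 0.0854
gripper_force: 0.0
```

```bash
cat >>h.py <<'E'
def snap(name):
    from station import r,viewer
    import cv2
    s=r.get_state();d=viewer.read_camera('wrist');T=np.eye(4);T[:3,:3]=s['eef_rot'];T[:3,3]=s['tcp_pos']
    W=T@d['mount'];R=W[:3,:3].T;t=-R@W[:3,3]
    np.savez(f'pics/{name}.npz',K=d['K'],R=R,t=t);cv2.imwrite(f'pics/{name}.png',d['image']);print(s['t'],s['tcp_pos'],s['ft_force'],s['joints'])
def load(name,off=(0,0),k=3): C[name]=np.load(f'pics/{name}.npz')
E
python3 -c "
from h import *
snap('w1')"
```

```text
2.15 [ 0.59770776 -0.07443084  0.32999447] [ 0.18084671 -0.29379357 -0.51278712] [-2.92099810e-01  6.95304876e-02  1.64596398e+00 -2.42726494e-04
  1.42810721e+00 -1.70509860e+00]
```

View pics/w1.png

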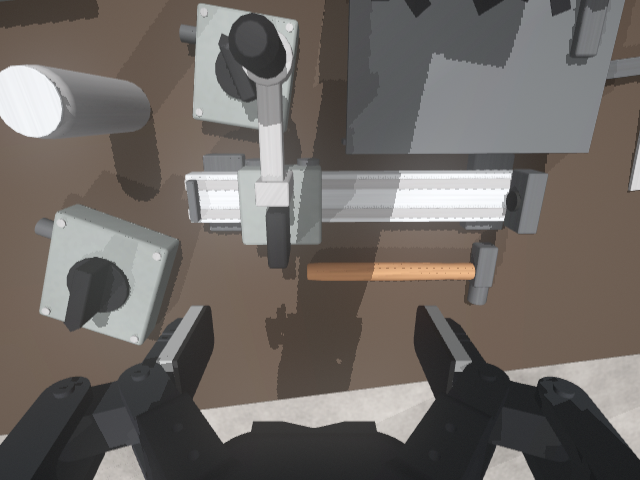

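The wrist view shows the handle top at about (277,237), the stop block at (525,200), and box A with corners (200,3), (298,20), (285,128), (193,118).

```bash
python3 - <<'E'
from h import *
import cv2
np.set_printoptions(precision=4,suppress=True)
load('w1')
R=lambda u,v,z:ray('w1',(u,v),z)
print('handle',[R(u,v,.148) for u,v in[(267,207),(288,207),(288,268),(268,268)]])
print('box',[R(u,v,.036) for u,v in[(200,3),(298,20),(286,128),(193,118)]])
print('rail',[R(u,v,.052) for u,v in[(187,172),(187,222),(510,170),(505,222)]])
print('plate',[R(u,v,.07) for u,v in[(348,153),(588,153)]])
print('stop top',[R(u,v,.085) for u,v in[(522,169),(546,172),(540,233),(515,233)]])
print('torch top',R(257,35,.236))
a=cv2.imread('pics/w1.png')
x=a[160:290,180:340];y=a[0:130,180:340]
cv2.imwrite('pics/w1c.png',cv2.resize(np.vstack([x,y]),None,fx=2.3,fy=2.3,interpolation=2)) if 0 else cv2.imwrite('pics/w1c.png',cv2.resize(np.hstack([x,y]),None,fx=2.5,fy=2.5,interpolation=2))
E
```

```text
handle [array([ 0.5894, -0.1179,  0.148 ]), array([ 0.5925, -0.0985,  0.148 ]), array([ 0.654 , -0.1097,  0.148 ]), array([ 0.6509, -0.1294,  0.148 ])]
box [array([ 0.3856, -0.1632,  0.036 ]), array([ 0.4175, -0.0632,  0.036 ]), array([ 0.5249, -0.0962,  0.036 ]), array([ 0.4969, -0.2013,  0.036 ])]
rail [array([ 0.5551, -0.2193,  0.052 ]), array([ 0.6147, -0.2359,  0.052 ]), array([0.6126, 0.1569, 0.052 ]), array([0.6765, 0.152 , 0.052 ])]
plate [array([ 0.5611, -0.0304,  0.07  ]), array([0.603 , 0.2327, 0.07  ])]
stop top [array([0.6059, 0.1525, 0.085 ]), array([0.6133, 0.1784, 0.085 ]), array([0.6836, 0.1752, 0.085 ]), array([0.679 , 0.1468, 0.085 ])]
torch top [ 0.4658 -0.0878  0.236 ]
```

View pics/w1c.png

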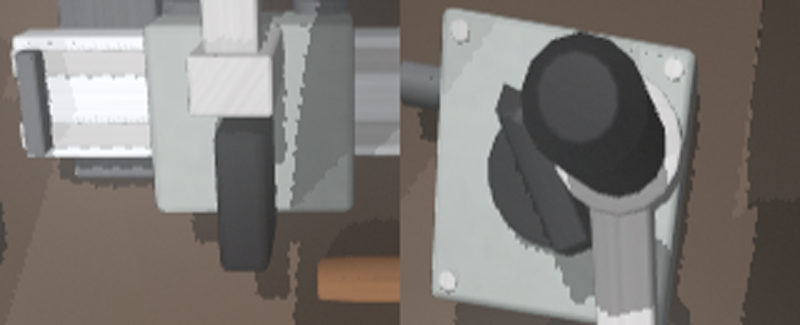

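Call:
{"op": "servo_tool", "data": {"motion": [[1,-1.6,0,0,0,0,1],[1,-1.6,-2,0,0,0,1],[1,-1.6,-4,0,0,0,1],[1,-1.6,-6,0,0,0,1],[1,-1.6,-7.5,0,0,0,1],[1,-1.6,-8.8,0,0,0,1],[1,-1.6,-8.8,0,0,0,1],[1,-1.6,-8.8,0,0,0,1]]}}

```text
t: 3.2
tcp_pos: [0.6231, -0.1113, 0.1131]
eef_rot: [[-0.988, 0.152, 0.002], [0.152, 0.988, -0.001], [-0.002, -0.0, -1.0]]
ft_force: [-0.2, 0.0, 0.1]
finger_gap: 0.0854
gripper_force: 0.0
```

Call:
{"op": "servo_tool", "data": {"motion": [[0,0,0,0,0,0,0.2],[0,0,0,0,0,0,0.2],[0,0,0,0,0,0,0],[0,0,0,0,0,0,0],[0,0,0,0,0,0,0],[0,0,0,0,0,0,0]]}}

```text
t: 3.95
tcp_pos: [0.6226, -0.1126, 0.1122]
eef_rot: [[-0.988, 0.153, 0.001], [0.153, 0.988, -0.001], [-0.001, -0.001, -1.0]]
ft_force: [-3.1, -2.1, 6.1]
finger_gap: 0.0192
gripper_force: 61.9
```

Call:
{"op": "servo_tool", "data": {"motion": [[0.1,0.6,0,0,0,0,0],[0.26,1.7,0,0,0,0,0],[0.43,2.8,0,0,0,0,0],[0.6,3.9,0,0,0,0,0],[0.77,5,0,0,0,0,0],[0.94,6.1,0,0,0,0,0],[1.08,7,0,0,0,0,0],[1.16,7.5,0,0,0,0,0]]}}

```text
t: 4.95
tcp_pos: [0.6515, 0.0762, 0.1122]
eef_rot: [[-0.988, 0.152, 0.0], [0.152, 0.988, -0.001], [-0.0, -0.001, -1.0]]
ft_force: [-4.2, -3.3, 5.7]
finger_gap: 0.0194
gripper_force: 62.2
```

Call:
{"op": "servo_tool", "data": {"motion": [[0.05,0.3,0,0,0,0,0],[0.09,0.6,0,0,0,0,0],[0.13,0.85,0,0,0,0,0],[0.16,1.05,0,0,0,0,0],[0.16,1.05,0,0,0,0,0]]}}

```text
t: 5.58
tcp_pos: [0.6555, 0.1023, 0.1122]
eef_rot: [[-0.988, 0.153, 0.0], [0.153, 0.988, 0.0], [-0.0, 0.0, -1.0]]
ft_force: [-1.6, 0.3, 5.3]
finger_gap: 0.0193
gripper_force: 62.1
```

Call:
{"op": "servo_tool", "data": {"motion": [[0.01,0.08,0,0,0,0,0],[0.02,0.16,0,0,0,0,0],[0.03,0.2,0,0,0,0,0]]}}

```text
t: 5.95
tcp_pos: [0.6559, 0.1047, 0.1123]
eef_rot: [[-0.988, 0.153, -0.001], [0.153, 0.988, -0.004], [0.001, -0.004, -1.0]]
ft_force: [-5.7, -9.1, 7.5]
finger_gap: 0.0193
gripper_force: 62.2
```

Call:
{"op": "servo_tool", "data": {"motion": [[0.01,0.08,0,0,0,0,0],[0.02,0.16,0,0,0,0,0],[0.03,0.2,0,0,0,0,0],[0.03,0.2,0,0,0,0,0]]}}

```text
t: 6.45
tcp_pos: [0.6558, 0.1046, 0.1123]
eef_rot: [[-0.988, 0.154, -0.005], [0.154, 0.988, -0.011], [0.003, -0.012, -1.0]]
ft_force: [-9.8, -23.2, 10.1]
finger_gap: 0.0188
gripper_force: 62.4
```

Call:
{"op": "servo_tool", "data": {"motion": [[0,0,0,0,0,0,0.7],[0,0,0,0,0,0,0.7],[0,0,0,0,0,0,0.7],[0,0,0,0,0,0,0.7]]}}

```text
t: 6.95
tcp_pos: [0.6566, 0.1126, 0.111]
eef_rot: [[-0.988, 0.152, -0.0], [0.152, 0.988, 0.0], [0.0, 0.0, -1.0]]
ft_force: [-0.1, -1.0, 1.2]
finger_gap: 0.0597
gripper_force: 0.0
```

Call:
{"op": "servo_tool", "data": {"motion": [[0,-0.2,2,0,0,0,0.7],[0,-0.2,4.5,0,0,0,0.8],[0,-0.2,7,0,0,0,1],[-0.5,-1,8.8,0,0,0,1],[-7,-9.7,8.8,0,0,0,1],[-7,-9.7,8.8,0,0,0,1],[-7,-9.7,8.8,0,0,0,1],[-7,-9.7,8.8,0,0,0,1]]}}

```text
t: 7.95
tcp_pos: [0.4934, -0.1143, 0.3315]
eef_rot: [[-0.988, 0.152, 0.001], [0.152, 0.988, -0.0], [-0.001, -0.0, -1.0]]
ft_force: [0.7, -0.5, -0.3]
finger_gap: 0.0859
gripper_force: 0.0
```

Call:
{"op": "servo_tool", "data": {"motion": [[-1,-2,-0.5,0,0,0,1],[-1,-2,-0.5,0,0,0,1],[-1,-2,-0.5,0,0,0,1]]}}

```text
t: 8.32
tcp_pos: [0.4699, -0.1631, 0.3191]
eef_rot: [[-0.988, 0.154, 0.001], [0.154, 0.988, 0.0], [-0.001, 0.001, -1.0]]
ft_force: [1.5, -0.0, -0.5]
finger_gap: 0.0854
gripper_force: 0.0
```

```bash
python3 -c "
from h import *
snap('w2')"
```

```text
8.325 [ 0.46987768 -0.16310675  0.31905948] [ 1.49490314 -0.01348181 -0.48336533] [-5.38745783e-01 -1.71472932e-01  1.89675038e+00  6.99187693e-04
  1.41598453e+00 -1.95552827e+00]
```

View pics/w2.png

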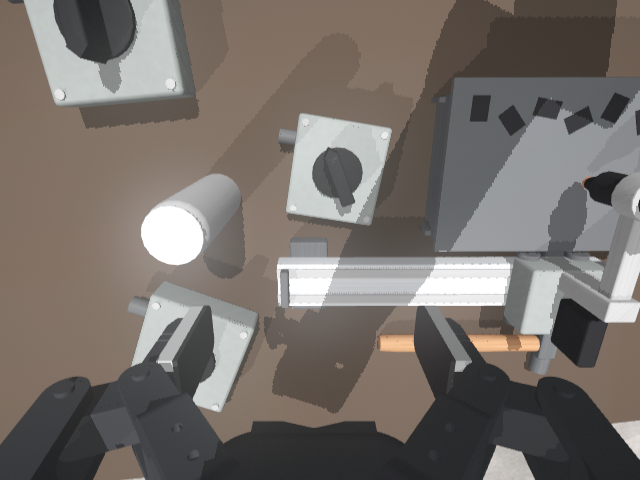

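The selector is clear at about (340,175) and the carriage is away to the right, against the stop. I'll zoom in on the selector.

```bash
python3 - <<'E'
import cv2
a=cv2.imread('pics/w2.png')[105:230,275:400];cv2.imwrite('pics/w2c.png',cv2.resize(a,None,fx=4.8,fy=4.8,interpolation=2))
E
```

```text
(no output)
```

View pics/w2c.png

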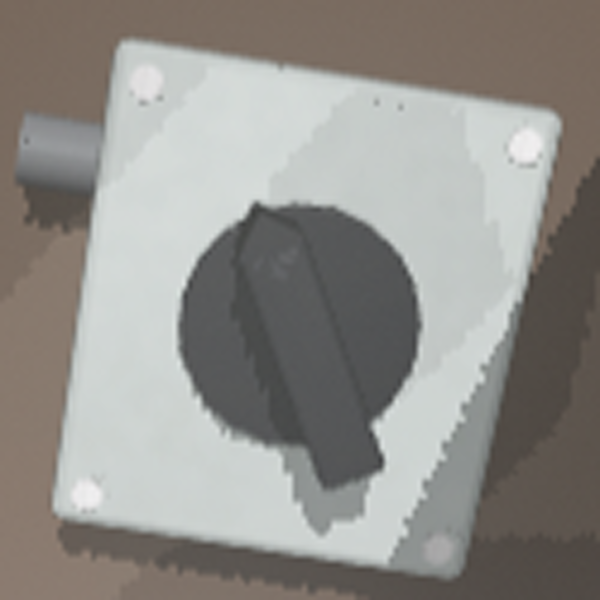

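The nose tip is at crop (257,205), the square end at (355,475), and the box corners are at (120,40), (560,112), (460,578), (55,518).

```bash
python3 - <<'E'
from h import *
np.set_printoptions(precision=4,suppress=True)
load('w2')
f=lambda u,v,z:ray('w2',(275+u/4.8,105+v/4.8),z)
deg=lambda d:np.degrees(np.arctan2(d[1],d[0]))
b=np.array([f(*p,.036) for p in[(120,40),(560,112),(460,578),(55,518)]]);print(b,b.mean(0),np.linalg.norm(b-np.roll(b,-1,0),axis=1))
s=np.array([f(*p,.036) for p in[(147,83),(525,147),(440,550),(87,494)]]);print('screws',s.mean(0))
print('dirs',[deg(b[(i+1)%4]-b[i]) for i in range(4)],[deg(s[(i+1)%4]-s[i]) for i in range(4)])
n,q=f(257,205,.074),f(355,475,.074);print('nose',n,q,(n+q)/2,np.linalg.norm(n-q),deg(n-q))
n,q=f(240,258,.074),f(325,490,.074);print(deg(n-q));n,q=f(302,232,.074),f(383,465,.074);print(deg(n-q))
print('skirt',(f(180,322,.042)+f(421,322,.042))/2,(f(300,203,.042)+f(300,445,.042))/2)
E
```

```text
[[ 0.3844 -0.1657  0.036 ]
 [ 0.4166 -0.0645  0.036 ]
 [ 0.5293 -0.1     0.036 ]
 [ 0.497  -0.2017  0.036 ]] [ 0.4568 -0.133   0.036 ] [0.1063 0.1181 0.1067 0.1182]
screws [ 0.4578 -0.1328  0.036 ]
dirs [np.float64(72.3425071977632), np.float64(-17.49482968970018), np.float64(-107.6084732543673), np.float64(162.28170088094987)] [np.float64(71.9774646666166), np.float64(-17.575905970540788), np.float64(-108.16657026308852), np.float64(162.04633413706816)]
nose [ 0.4233 -0.1401  0.074 ] [ 0.4876 -0.1262  0.074 ] [ 0.4555 -0.1331  0.074 ] 0.06581249647321735 -167.73000378167
-167.9031877800933
-168.1749979868428
skirt [ 0.4557 -0.1326  0.042 ] [ 0.4569 -0.1329  0.042 ]
```

The box's +x is at yaw -17.5° and the nose at -168°, so the selector stands at click 5. I'll turn the tool to yaw -78° (a -159° turn), which leaves room for the whole turn in one grip.

Call:
{"op": "servo_tool", "data": {"motion": [[-0.3,0.6,0,0,0,-10,1],[-0.55,1.2,0,0,0,-20,1],[-0.55,1.2,0,0,0,-30,1],[-0.55,1.2,0,0,0,-40,1],[-0.55,1.2,0,0,0,-50,1],[-0.55,1.2,0,0,0,-60,1],[-0.55,1.2,0,0,0,-70,1],[-0.55,1.2,0,0,0,-80,1]]}}

```text
t: 9.38
tcp_pos: [0.4568, -0.1319, 0.3192]
eef_rot: [[-0.018, 1.0, 0.001], [1.0, 0.018, 0.0], [0.0, 0.001, -1.0]]
ft_force: [0.0, -0.1, -0.4]
finger_gap: 0.0856
gripper_force: 0.0
```

Call:
{"op": "servo_tool", "data": {"motion": [[0,0,-0.5,0,0,-10,1],[0,0,-1,0,0,-20,1],[0,0,-2,0,0,-30,1],[0,0,-3,0,0,-40,1],[0,0,-4,0,0,-50,1],[0,0,-5,0,0,-60,1],[0,0,-5,0,0,-70,1],[0,0,-5,0,0,-79,1]]}}

```text
t: 10.38
tcp_pos: [0.4567, -0.1318, 0.1936]
eef_rot: [[0.978, 0.209, -0.0], [0.209, -0.978, 0.001], [-0.0, -0.001, -1.0]]
ft_force: [-0.3, -0.7, 0.5]
finger_gap: 0.0856
gripper_force: 0.0
```

Call:
{"op": "servo_tool", "data": {"motion": [[0,0,0,0,0,0,1],[0,0,0,0,0,0,1]]}}

```text
t: 10.62
tcp_pos: [0.4564, -0.1327, 0.1941]
eef_rot: [[0.977, 0.215, 0.0], [0.215, -0.977, -0.0], [0.0, 0.0, -1.0]]
ft_force: [-0.3, -0.7, -0.3]
finger_gap: 0.0855
gripper_force: 0.0
```

```bash
python3 - <<'E'
from h import *
import cv2
snap('w3')
from station import r
R=r.get_state()['eef_rot'];print(np.degrees(np.arctan2(R[1,1],R[0,1])))
load('w3');im=cv2.imread('pics/w3.png')
for X in[(.4562,-.133,.074),(.4233,-.1401,.074),(.4876,-.1262,.074)]:
    p=proj('w3',X);print(p);cv2.circle(im,tuple(int(round(v)) for v in p),2,(0,0,255),-1)
cv2.imwrite('pics/w3m.png',im)
E
```

```text
10.625 [ 0.45644055 -0.13271813  0.19409669] [-0.33995143 -0.74956959 -0.32202788] [-4.96906840e-01 -1.30268620e-01  2.08998949e+00  9.46548853e-05
  1.18138960e+00  8.57348987e-01]
-77.6456340456055
[313.30732378 227.03492533]
[313.1579262  266.84096848]
[313.43038577 185.96288752]
```

View pics/w3m.png

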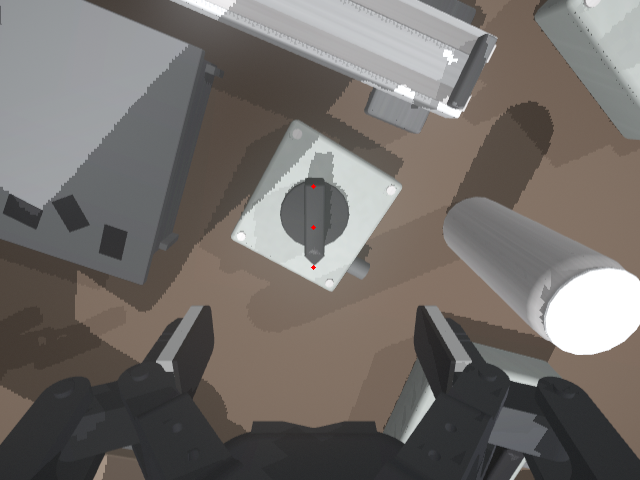

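The bar is aligned with the tool to within a degree or so, and its centre is about 3 mm farther along tool x. Next I descend and grip.

Call:
{"op": "servo_tool", "data": {"motion": [[0.07,0.03,-2,0,0,0,1],[0.07,0.03,-4,0,0,0,1],[0.07,0.03,-5,0,0,0,1],[0.07,0.03,-5.75,0,0,0,1],[0.07,0.03,-5.75,0,0,0,1],[0.07,0.03,-5.75,0,0,0,1]]}}

```text
t: 11.42
tcp_pos: [0.4584, -0.133, 0.051]
eef_rot: [[0.977, 0.212, 0.001], [0.212, -0.977, -0.001], [0.001, 0.001, -1.0]]
ft_force: [0.6, -0.5, -0.4]
finger_gap: 0.0851
gripper_force: 0.0
```

Call:
{"op": "servo_tool", "data": {"motion": [[0,0,0,0,0,0,0.3],[0,0,0,0,0,0,0.2],[0,0,0,0,0,0,0],[0,0,0,0,0,0,0],[0,0,0,0,0,0,0],[0,0,0,0,0,0,0]]}}

```text
t: 12.18
tcp_pos: [0.4578, -0.1329, 0.0505]
eef_rot: [[0.977, 0.211, 0.0], [0.211, -0.977, -0.0], [0.0, 0.0, -1.0]]
ft_force: [-1.7, 0.1, 3.9]
finger_gap: 0.015
gripper_force: 61.1
```

Gripped at 15 mm. Now I turn counterclockwise by 150° in stages.

Call:
{"op": "servo_tool", "data": {"motion": [[0,0,0,0,0,9,0],[0,0,0,0,0,18,0],[0,0,0,0,0,27,0],[0,0,0,0,0,36,0],[0,0,0,0,0,45,0],[0,0,0,0,0,54,0],[0,0,0,0,0,63,0],[0,0,0,0,0,72,0]]}}

```text
t: 13.18
tcp_pos: [0.4576, -0.1328, 0.0505]
eef_rot: [[0.097, 0.995, -0.0], [0.995, -0.097, 0.0], [0.0, -0.001, -1.0]]
ft_force: [-1.8, -0.7, 5.3]
finger_gap: 0.0149
gripper_force: 61.2
```

Call:
{"op": "servo_tool", "data": {"motion": [[0,0,0,0,0,9,0],[0,0,0,0,0,18,0],[0,0,0,0,0,27,0],[0,0,0,0,0,36,0],[0,0,0,0,0,45,0],[0,0,0,0,0,54,0],[0,0,0,0,0,63,0],[0,0,0,0,0,70,0]]}}

```text
t: 14.18
tcp_pos: [0.4574, -0.1329, 0.0505]
eef_rot: [[-0.902, 0.431, -0.001], [0.431, 0.902, -0.0], [0.001, -0.001, -1.0]]
ft_force: [-3.5, -0.6, 5.5]
finger_gap: 0.0154
gripper_force: 61.4
```

```bash
cat >y.py <<'E'
import numpy as np
from station import r
s=r.get_state();R=s['eef_rot'];print(s['t'],np.degrees(np.arctan2(R[1,1],R[0,1])),s['tcp_pos'],s['ft_force'],s['torque'],s['joints'][5],s['finger_gap'])
E
python3 y.py
```

```text
14.175 64.47305878368813 [ 0.45738345 -0.13291082  0.05045849] [-3.5006831  -0.6342437   5.54078158] [-0.15451366  0.40542331  0.07403197] -1.6202517453902552 0.01542826364987707
```

Call:
{"op": "servo_tool", "data": {"motion": [[0,0,0,0,0,3,0],[0,0,0,0,0,6,0],[0,0,0,0,0,8,0],[0,0,0,0,0,9,0],[0,0,0,0,0,9,0]]}}

```text
t: 14.8
tcp_pos: [0.4574, -0.133, 0.0505]
eef_rot: [[-0.957, 0.289, -0.001], [0.289, 0.957, -0.0], [0.001, -0.001, -1.0]]
ft_force: [-3.1, -1.6, 5.6]
finger_gap: 0.0149
gripper_force: 61.3
```

```bash
python3 y.py
```

```text
14.8 73.20116315228213 [ 0.45739373 -0.13295249  0.05048178] [-3.08155732 -1.61280865  5.60790113] [-0.14456738  0.52761666 -0.03400366] -1.7727335460674944 0.01493288064374788
```

Call:
{"op": "servo_tool", "data": {"motion": [[0,0,0,0,0,2,0],[0,0,0,0,0,4,0],[0,0,0,0,0,6,0],[0,0,0,0,0,6,0]]}}

```text
t: 15.3
tcp_pos: [0.4574, -0.1329, 0.0505]
eef_rot: [[-0.979, 0.204, 0.0], [0.204, 0.979, 0.003], [0.001, 0.003, -1.0]]
ft_force: [-5.2, -2.6, 6.7]
finger_gap: 0.015
gripper_force: 95.1
```

```bash
python3 y.py
```

```text
15.3 78.25443133303804 [ 0.45744428 -0.13286074  0.05054832] [-5.20880402 -2.56779887  6.69833198] [-0.50513251  0.85574835 -2.83246338] -1.8660663510376267 0.014986272356344166
```

The stop is reached: the torque rose to 2.8 N m. Now four clicks clockwise, a turn of 120° from the 72.5° stop yaw, to -47.5°.

Call:
{"op": "servo_tool", "data": {"motion": [[0,0,0,0,0,-8,0],[0,0,0,0,0,-16,0],[0,0,0,0,0,-24,0],[0,0,0,0,0,-32,0],[0,0,0,0,0,-40,0],[0,0,0,0,0,-48,0],[0,0,0,0,0,-56,0],[0,0,0,0,0,-64,0]]}}

```text
t: 16.3
tcp_pos: [0.4575, -0.1328, 0.0505]
eef_rot: [[-0.257, 0.966, -0.001], [0.966, 0.257, 0.0], [0.0, -0.001, -1.0]]
ft_force: [-2.0, 0.5, 4.0]
finger_gap: 0.015
gripper_force: 61.3
```

Call:
{"op": "servo_tool", "data": {"motion": [[0,0,0,0,0,-9,0],[0,0,0,0,0,-18,0],[0,0,0,0,0,-27,0],[0,0,0,0,0,-36,0],[0,0,0,0,0,-45,0],[0,0,0,0,0,-54,0],[0,0,0,0,0,-60,0],[0,0,0,0,0,-60,0]]}}

```text
t: 17.3
tcp_pos: [0.4577, -0.1328, 0.0505]
eef_rot: [[0.704, 0.71, -0.0], [0.71, -0.704, -0.0], [-0.0, -0.0, -1.0]]
ft_force: [-2.5, -0.1, 6.0]
finger_gap: 0.0149
gripper_force: 61.2
```

```bash
python3 y.py
```

```text
17.3 -44.763954302476584 [ 0.45774996 -0.1328015   0.05046108] [-2.47595194 -0.06587541  5.96912803] [-0.01510539  0.39951385 -0.10287436] 0.2857312403750124 0.014889897401247085
```

A further -3°, then release, lift and look.

Call:
{"op": "servo_tool", "data": {"motion": [[0,0,0,0,0,-3,0],[0,0,0,0,0,-3,0],[0,0,0,0,0,-3,0.5],[0,0,0,0,0,-3,1],[0,0,0,0,0,-3,1],[0,0,0,0,0,-3,1],[0,0,0,0,0,-3,1]]}}

```text
t: 18.18
tcp_pos: [0.4577, -0.1327, 0.05]
eef_rot: [[0.741, 0.672, 0.0], [0.672, -0.741, -0.0], [0.0, 0.0, -1.0]]
ft_force: [-0.6, 1.2, -0.7]
finger_gap: 0.0854
gripper_force: 0.0
```

Call:
{"op": "servo_tool", "data": {"motion": [[0,0,1,0,0,0,1],[0,0,3,0,0,0,1],[0,0,5,0,0,0,1],[0,0,7,0,0,0,1],[0,0,9,0,0,0,1],[0,0,11,0,0,0,1],[0,0,11,0,0,0,1],[0,0,11,0,0,0,1]]}}

```text
t: 19.18
tcp_pos: [0.4574, -0.1325, 0.3244]
eef_rot: [[0.741, 0.672, -0.001], [0.672, -0.741, 0.0], [-0.0, -0.001, -1.0]]
ft_force: [0.4, 0.2, -0.1]
finger_gap: 0.0852
gripper_force: 0.0
```

```bash
python3 y.py; python3 - <<'E'
from h import *
from station import viewer
import cv2
snap('w4')
a=cv2.imread('pics/w4.png');b=viewer.read_camera('side')['image']
cv2.imwrite('pics/w4m.png',np.hstack([cv2.resize(a,(400,300)),cv2.resize(b[140:340,200:466],(400,300))]))
E
```

```text
19.175 -47.81633670370576 [ 0.45739353 -0.13253368  0.32444561] [ 0.41420266  0.18311953 -0.07613883] [-0.06260506  0.07167224  0.01467582] 0.33902307035636936 0.08520801554925816
19.175 [ 0.45739353 -0.13253368  0.32444561] [ 0.41420266  0.18311953 -0.07613883] [-4.95530550e-01 -2.24877970e-01  1.93233042e+00 -8.75770800e-06
  1.43484867e+00  3.39023070e-01]
```

View pics/w4m.png

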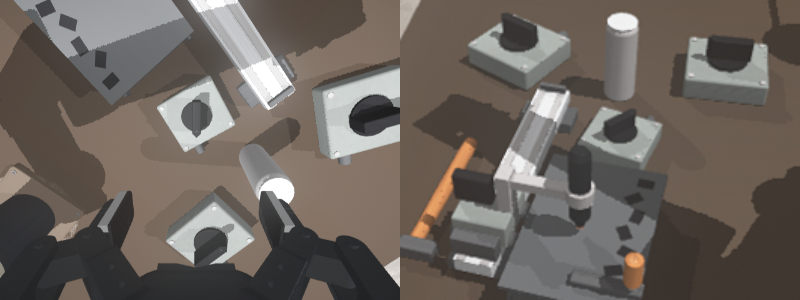

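The bar stands vertical in the wrist view at (197,118), so the nose is at about -138°, which is click 4. The carriage is against the stop block and the can, hammer and square are where they were.

```bash
python3 -c "
from station import finish_job
print(finish_job())"
```

```text
the job is handed in; nothing more can be done
None
```

The carriage is fully home against the tall stop, and the selector is four clicks clockwise from its counterclockwise end stop. The gripper is clear of everything, and the job was handed in at about 19 s.

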